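# Seat the stage top on its kinematic base

## Task

Pick up the triangular stage top by its black grip bar and set it down gently on the kinematic base, the stand whose three seats are a cone, a vee groove and a flat. Its nose foot goes into the cone and its two tail feet into the groove and onto the flat; let go so that it sits fully home and level. Do not use the look-alike stand with three plain flat pads.

Things in the scene. Friction and masses are not known exactly. Their poses are not given: they have to be found in the camera images.
- stage_top: Loose triangular aluminium plate, 104 x 92 mm, 0.3 kg, on three slippery steel balls of 18 mm diameter. Origin at the level of the balls' undersides, below the grip bar; z up, x towards the nose (sharper end). Ball centres (x, y) in mm: nose (48, 0), tails (-32, 34) and (-32, -34). Plate from 22 to 30 mm above the origin. Starts standing on the worktop.
- grip_bar (a point): Grip point on the stage top, 56 mm above its origin, in its black upright grip bar: 50 mm long along x, 14 mm thick along y, rising from 30 mm (the plate) to 72 mm above the stage top's origin. Axes as the stage top's. Grip from above across the 14 mm.
- kinematic_base: Fixed 3-armed stand, 134 x 123 mm. Origin on the worktop below its hub, z up, x to the cone. Seats at (x, y) mm: cone (48, 0); vee groove (-32, 34), pointing at the cone; flat pad (-32, -34), 17.7 mm high. Cone and groove: tops 34 mm high, 40 mm wide, 20 deep, 45 degree sides. Seated, the stage top's origin is 17.7 mm straight above this one, axes parallel; it slides home from 10 mm or 10 deg off.
- plain_stand: Fixed look-alike stand with the same arms, not to be used: its three seats are equal flat round pads, 48 mm across, tops 22 mm above the worktop. Origin on the worktop below its hub, z up, x towards its lone nose pad.
Not all that is in view belongs to the job. Leave any purple look-alike of the stage_top alone.

How it is judged:
On the way:
1. the stage top is lifted clear of the worktop (height (world z) of stage_top above 0.04 m), for 0.1 s.
At the end, for the whole second after the job is handed in: The stage top rests, released and still, on the kinematic base with all three feet home: origin within 4 mm of straight above the base's origin, 14 to 20.5 mm above it, level within 0.04 rad and turned within 0.07 rad of the base (horizontal distance between stage_top and kinematic_base below 0.004 m and z of stage_top in the frame of kinematic_base between 0.014 and 0.0205 m and angle between stage_top's own z axis and vertical below 0.04 rad and angle between the x axis of stage_top and the x axis of kinematic_base, either way round below 0.07 rad and linear speed of stage_top below 0.02 m/s); the robot touches nothing.
It fails at once if the stage top is dropped or slammed onto the kinematic base (faster than 0.6 m/s when it is less than 20 mm above home) (horizontal distance between stage_top and kinematic_base below 0.04 m and z of stage_top in the frame of kinematic_base below 0.038 m and linear speed of stage_top above 0.6 m/s).
It also fails if it takes over 43 s, if anything falls off the work surface, if the arm or the gripper's body presses on something with over 40 N, if the wrist force passes 120 N, or if a joint passes its speed limit or range.

## Robot

A 7-joint arm with a two-finger parallel gripper is mounted at the origin on a cart in front of the work surface, level with it; the furniture and walls round the work are solid. World frame = base frame: x ahead of the robot, y to its left, z up, the work surface at z = 0. Lengths are in m, angles in rad, forces in N, time in s.
With the tool pointing down it reaches from about 0.425 to 0.95 m from the base axis. Payload 4.7 kg.
Tool frame: the origin (TCP) lies on the mounting face of the last link; the fingertips stand 182 mm ahead of it and the grasp point (between the pads) lies 164 mm ahead of it (robot.grip_depth is the distance from the TCP to the grasp point, in m); z points along the fingers, y is the line along which they close (so a half turn about z gives the same grasp; the last joint's range is limited). The gripper opens to 87 mm and grips with 3 to 60 N. Pads are 19 mm wide; open, the fingers measure 117 mm over their backs; the gripper's body (75 mm by 190 mm) begins 51 mm behind the grasp point.
Start: joints at [-1.15, 0.469, -0.049, 1.532, 0.024, 1.141, -0.082], TCP at [0.293, 0.608, 0.405] pointing down, gripper open.
Joint ranges: [-2.59, 2.59], [-0.33, 1.99], [-1.39, 1.29], [0.1, 2.45], [-1.04, 4.18], [0.21, 1.99], [-2.66, 2.66]. Speed limits (rad/s): [2.57, 2.57, 3.14, 3.14, 3.14, 3.14, 3.14].

## Interface

Orientations are given as a 3x3 rotation matrix whose columns are the frame's x, y, z axes.
In Python, from station import status, capture, get_calibration, robot, nets gives the robot as it stands. The module is installed in compiled form; this text tells all that it offers.
- The arm moves only by the tool play_rows, never from a script. Its argument "increments" is a list that holds one entry, the list of rows, each a list of 6 numbers: the shift along the tool's x, y, z in cm, then the turn, a rotation vector about the tool's x, y, z in rad. In form: [[[dx, dy, dz, ax, ay, az], ...]]. A call has exactly 5 rows; each row is the pose to reach, as a shift and turn from the pose commanded when the call began, along the tool's axes at that moment; what a row does not reach only later rows make up. A row lasts 1/12 s, in which the tool goes at most 41.7 mm and 7.16 degrees, less where a joint would pass 70% of its speed; a pose out of reach is approached as far as the arm can. A call with a gripper value outside its range is refused whole. "grip" is the gripper's target within -1 to 1 (shut at 1, half-way at 0, fully open at -1), set as the call begins (left out, the last holds). The fingers move at their own pace and stop on an object; "force" is the grip in N (left out, the last holds). Time passes only in rows, so rows that repeat a pose let the fingers close, or fill a call up. It gives the time, the measured TCP pose, the force, the opening and the grip force at its end, in the units of the state.
- status.observe(): the state, without advancing time (a new reading comes with each control period).
- capture(name): name is "side" or "top" or "wrist"; returns the picture (400x640x3 uint8, red, green, blue); there is no depth.
- get_calibration(name): a dict with "fx", "fy", "cx", "cy" (pixels), "position" and "attitude" of the camera in the world; the wrist camera has in their place "hand_eye" (4x4, takes a point from camera to tool coordinates, whose origin is the TCP and whose axes are the flange's). Camera axes: x right, y up, looking along -z (the intrinsics and any distortion apply to the point x, -y, -z); pixel columns grow to the right and rows downward; lengths in m; the calibration is good to about 2 mm. A picture is of the moment at which its call begins: read the wrist's pose just before it. get_calibration takes no time and is no camera call.
- robot.job_done(): hands the job in; it is judged then, once.
Trained networks look in the newest picture that a camera, given by its name, has taken for a name from the list of things; names that differ only in an ending like _2 or _b are one class to them, and where a whole thing is asked for, a point or a joint stands for the part that bears it (a point fixed in the world has none). Each returns a list of dicts, best first, with "confidence" (0 to 1); they miss things now and then, are a little off and sometimes report something else, mostly with a low value. They report only what shows in the picture. A call takes as long as a camera call. They do not tell look-alikes from the thing itself.
- nets.boxes_of(camera, target): "rect" ([left, top, right, bottom] in pixels, round what is visible of it).
- nets.masks_of(camera, target): "region" (400x640 bool, what is visible of it) and "rect" ([left, top, right, bottom] in pixels, round what is visible of it).
The state is a dict: "time": time; "joint_positions": joint angles; "joint_velocities": joint speeds; "joint_torque": joint torques, N m; "eef_pos": TCP position; "eef_rot": TCP orientation; "ft_force": force on the tool from outside, world axes, zero at the start; "torque": the same for the moment, N m; "grip_width": finger opening in m; "grip_force": force on a finger pad.
Only numpy, scipy, OpenCV 4.12 (cv2) and the standard library are available. Lean on these libraries where they do the work, as an engineer would, in place of code of your own. Each camera call takes 0.05 s, during which the arm holds its last target. There are 200 camera calls.

## Working session

There is one attempt and no reset: what is moved stays moved. The work goes in short steps, Python scripts to look and compute and a tool call to move; the robot and the scene stay as the last step left them, time stands still between calls to the robot, and variables do not carry over. Pictures are saved under pics/ and viewed, at most 10 in all, crops included, and the job is handed in when it is done.

Besides the shell and the picture viewer there is one more tool, called after "Emit:" as name([rows], argument=value, ...), one row to a line, values as JSON. play_rows: Moves the arm, as the interface text tells. Its arguments: {"type":"object","properties":{"increments":{"type":"array","items":{"type":"array","items":{"type":"array","items":{"type":"number"}}}},"grip":{"type":"number"},"force":{"type":"number"}},"required":["increments"]}

```bash
mkdir -p pics; cat > h.py <<'E'
import numpy as np, cv2
from station import status, capture, get_calibration, robot, nets
def save(n,im): cv2.imwrite('pics/'+n,cv2.cvtColor(im,cv2.COLOR_RGB2BGR))
E
python3 - <<'E'
from h import *
for c in ['top','side']:
    im=capture(c); save(c+'0.png',im); print(c,get_calibration(c))
    for t in ['stage_top','kinematic_base','plain_stand']:
        print(t,[(np.round(d['rect']).tolist(),round(d['confidence'],2)) for d in nets.boxes_of(c,t)])
print(get_calibration('wrist')); print(status.observe())
E
```

```text
top {'fx': 419.54204880225984, 'fy': 419.54204880225984, 'cx': 317.3726317159517, 'cy': 197.22269532342375, 'position': array([ 0.41141174, -0.00627952,  1.24199917]), 'attitude': array([[ 0.019553  ,  0.98469342, -0.17319513],
       [-0.99979153,  0.0202759 ,  0.00240552],
       [ 0.00588039,  0.17311199,  0.98488459]])}
stage_top [([351.0, 112.0, 380.0, 145.0], 0.65), ([322.0, 220.0, 355.0, 254.0], 0.56)]
kinematic_base [([210.0, 207.0, 253.0, 253.0], 0.73)]
plain_stand [([412.0, 211.0, 453.0, 258.0], 0.78)]
side {'fx': 397.0331801533969, 'fy': 397.0331801533969, 'cx': 319.5534648041563, 'cy': 207.77454501071864, 'position': array([ 0.8053521 , -0.76981945,  0.99381175]), 'attitude': array([[ 0.97053727, -0.17606074,  0.16449933],
       [ 0.24069872,  0.73965668, -0.62846808],
       [-0.01102448,  0.64954647,  0.76024196]])}
stage_top [([266.0, 220.0, 300.0, 244.0], 0.72), ([368.0, 254.0, 406.0, 286.0], 0.72)]
kinematic_base [([293.0, 149.0, 334.0, 176.0], 0.9)]
plain_stand [([233.0, 290.0, 282.0, 335.0], 0.89), ([268.0, 218.0, 299.0, 245.0], 0.26)]
{'fx': 347.7607109229368, 'f
[... 564 characters left out ...]
6]), 'joint_velocities': array([ 0.00013769, -0.00168233, -0.00016045, -0.00078355, -0.00053515,
        0.00063535,  0.00091189]), 'joint_torque': array([-4.42846258e-04, -5.07222068e+01, -8.06177105e-02, -2.36078113e+01,
       -6.12520287e-02,  3.31413606e-02,  5.96936115e-05]), 'eef_pos': array([0.29345672, 0.60784653, 0.40462608]), 'eef_rot': array([[-9.00530252e-01,  4.34793348e-01, -9.53873278e-05],
       [ 4.34793359e-01,  9.00530236e-01, -1.73625498e-04],
       [ 1.04079610e-05, -1.97828791e-04, -9.99999980e-01]]), 'ft_force': array([-0.98762584, -0.30002509, -0.2382286 ]), 'torque': array([0.02844076, 0.01046653, 0.01887709]), 'grip_force': 0.0, 'grip_width': 0.08679274917219298}
```

View pics/top0.png

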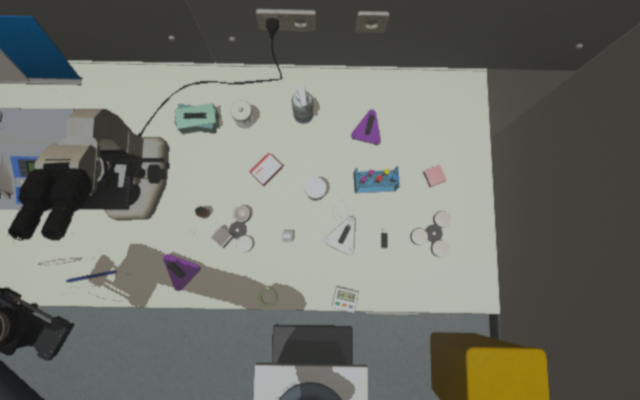

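View pics/side0.png

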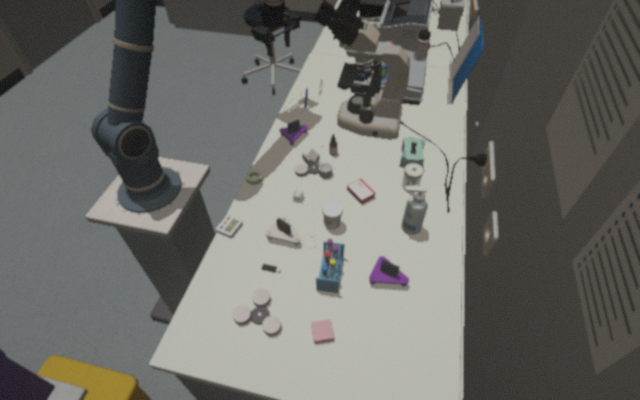

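Top view: the candidates for the stage top are the aluminium triangle at (344,233) and purple look-alikes at (369,127) and (182,271); the aluminium one fits. For the stand, (236,230) has differing seats and (434,233) has three equal round pads. I'll confirm in a crop.

```bash
python3 - <<'E'
from h import *
im=cv2.imread('pics/top0.png')
a=im[200:262,205:265];b=im[205:267,315:375];c=im[205:267,405:465]
o=np.hstack([cv2.resize(x,None,fx=4.4,fy=4.4,interpolation=cv2.INTER_CUBIC) for x in (a,b,c)]);o=cv2.convertScaleAbs(o,alpha=1.1)
print(o.shape);cv2.imwrite('pics/crop1.png',o)
E
```

```text
(273, 792, 3)
```

View pics/crop1.png

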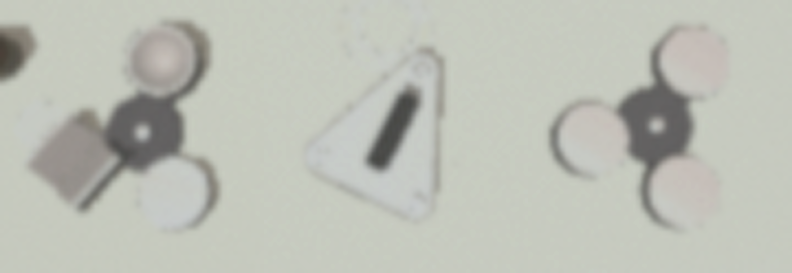

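Crop: the left stand has the cone (165,60), the grooved block (75,160) and the flat (175,190), so it is the kinematic base. The right stand has three equal round pads. The middle one is the aluminium stage top, nose at upper right (425,60). Next come the rough poses.

```bash
cat >> h.py <<'E'
from scipy.optimize import least_squares
def campose(c,s=None):
    k=get_calibration(c)
    if c!='wrist': return k,np.array(k['position']),np.array(k['attitude'])
    s=s or status.observe(); H=np.array(k['hand_eye']); R=s['eef_rot']
    return k,s['eef_pos']+R@H[:3,3],R@H[:3,:3]
def project(cam,P):
    k,p,A=cam; q=(np.atleast_2d(P)-p)@A
    return np.c_[k['cx']+k['fx']*q[:,0]/-q[:,2],k['cy']-k['fy']*q[:,1]/-q[:,2]]
def place(pose,M):
    x,y,t=pose;c,s=np.cos(t),np.sin(t);M=np.asarray(M)
    return np.c_[x+c*M[:,0]-s*M[:,1],y+s*M[:,0]+c*M[:,1],M[:,2]]
def fit(cam,M,px,x0=(.6,0,0)):
    best=None
    for t in (0,1.57,3.14,-1.57):
        r=least_squares(lambda v:(project(cam,place(v,M))-px).ravel(),[x0[0],x0[1],t],loss='soft_l1')
        if best is None or r.cost<best.cost: best=r
    return best.x,np.round(project(cam,place(best.x,M))-px,1)
BASE=np.array([[48,0,34],[-32,34,34],[-32,-34,17.7]])/1e3
BAR=np.array([[25,0,72],[-25,0,72]])/1e3
E
python3 - <<'E'
from h import *
cam=campose('top')
u=lambda x,y,o,n:[o[0]+(x-264*n)/4.4-.5,o[1]+y/4.4-.5]
px=np.array([u(165,60,(205,200),0),u(75,160,(205,200),0),u(175,190,(205,200),0)])
print(fit(cam,BASE,px))
bp=np.array([u(410,90,(315,205),1),u(378,165,(315,205),1)])
print(fit(cam,BAR,bp))
print(fit(cam,np.array([[-56,0,30],[48,0,30]])/1e3*0+BAR,bp)[0])
E
```

```text
(array([ 0.52714909,  0.22268817, -0.28983984]), array([[-0.2, -0.2],
       [-0.2, -0.3],
       [ 0.4,  0.5]]))
(array([ 0.51607426, -0.08558594, -0.39324285]), array([[-0.1,  0.3],
       [ 0.1, -0.3]]))
[ 0.51607426 -0.08558594 -0.39324285]
```

Emit:
play_rows([
  [[-2.3, -3.4, 0, 0, 0, 0], [-4.6, -6.8, 0, 0, 0, 0], [-6.9, -10.2, 0, 0, 0, 0], [-9.2, -13.6, 0, 0, 0, 0], [-12, -16.5, 0, 0, 0, 0]],
], grip=-1)

```text
time: 0.82
eef_pos: [0.3288, 0.4051, 0.4047]
eef_rot: [[-0.901, 0.433, -0.001], [0.433, 0.901, -0.0], [0.001, -0.0, -1.0]]
ft_force: [1.5, 0.0, -0.1]
grip_width: 0.087
grip_force: 0.0
```

Emit:
play_rows([
  [[-3, -2.5, 0, 0, 0, 0], [-6.5, -4.2, 0, 0, 0, 0], [-10.4, -5.5, 0, 0, 0, 0], [-14.2, -6.8, 0, 0, 0, 0], [-18, -8, 0, 0, 0, 0]],
])

```text
time: 1.23
eef_pos: [0.4579, 0.255, 0.4053]
eef_rot: [[-0.901, 0.435, 0.001], [0.435, 0.901, 0.001], [-0.0, 0.001, -1.0]]
ft_force: [0.0, -0.2, -1.0]
grip_width: 0.0872
grip_force: 0.0
```

Emit:
play_rows([
  [[-3, -0.7, 0, 0, 0, 0], [-5.5, -1.4, 0, 0, 0, 0], [-5.5, -1.4, 0, 0, 0, 0], [-5.5, -1.4, 0, 0, 0, 0], [-5.5, -1.4, 0, 0, 0, 0]],
])

```text
time: 1.65
eef_pos: [0.4999, 0.221, 0.4046]
eef_rot: [[-0.901, 0.434, -0.001], [0.434, 0.901, 0.001], [0.001, 0.0, -1.0]]
ft_force: [-0.3, 0.6, 0.1]
grip_width: 0.0868
grip_force: 0.0
```

```bash
python3 - <<'E'
from h import *
s=status.observe(); im=capture('wrist'); save('w1.png',im)
print(s['eef_pos'],s['time'],s['joint_positions'])
cam=campose('wrist',s)
print(np.round(project(cam,place((.527,.2227,-.29),BASE)),1))
for d in nets.boxes_of('wrist','kinematic_base'): print(d)
E
```

```text
[0.49994812 0.22101034 0.40462331] 1.65 [-0.61002791  0.25803003  0.14168246  1.84793008 -0.04283721  1.03891838
  0.67071241]
[[331.3 241. ]
 [353.2 164.7]
 [288.6 171.7]]
{'rect': [265.0, 135.4, 380.7, 258.4], 'confidence': 0.74}
```

View pics/w1.png

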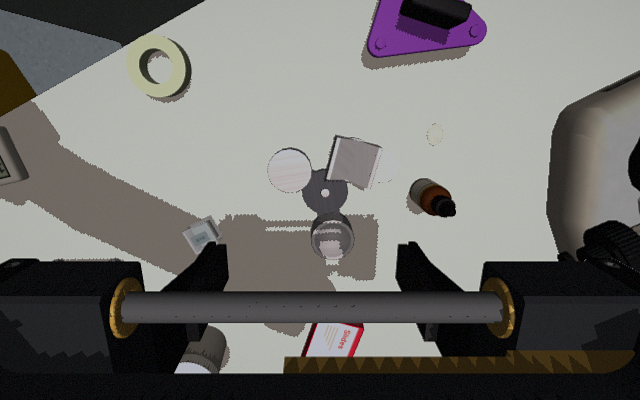

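The wrist view shows the base with its flat near (290,171), vee block (354,161) and cone (332,238), within 4 px of the prediction. I'll enlarge it to refine.

```bash
python3 - <<'E'
from h import *
im=cv2.imread('pics/w1.png')
o=cv2.resize(im[128:268,260:395],None,fx=4.2,fy=4.2,interpolation=cv2.INTER_CUBIC)
o=np.clip((o/255.)**.6*255,0,255).astype('uint8')
# overlay current model outline
cam=campose('wrist')
def dr(P,col):
    p=(project(cam,P)-[260,128]+.5)*4.2-.5
    cv2.polylines(o,[np.round(p).astype(int).reshape(-1,1,2)],True,col,1)
t=np.linspace(0,2*np.pi,60)
for p in [(.527,.2227,-.29)]:
    dr(place(p,np.c_[.048+.02*np.cos(t),.02*np.sin(t),0*t+.034]),(0,0,255))
    dr(place(p,np.c_[.048+.0*np.cos(t),.0*np.sin(t),0*t+.014]),(0,0,255))
    a=np.arctan2(-34,80);R=np.array([[np.cos(a),-np.sin(a)],[np.sin(a),np.cos(a)]])
    sq=np.array([[20,20],[20,-20],[-20,-20],[-20,20]])/1e3@R.T+[-.032,.034]
    dr(place(p,np.c_[sq,[.034]*4]),(255,0,0))
    dr(place(p,np.c_[-.032+.022*np.cos(t),-.034+.022*np.sin(t),0*t+.0177]),(0,160,0))
print(o.shape);cv2.imwrite('pics/crop2.png',o)
E
```

```text
(588, 567, 3)
```

View pics/crop2.png

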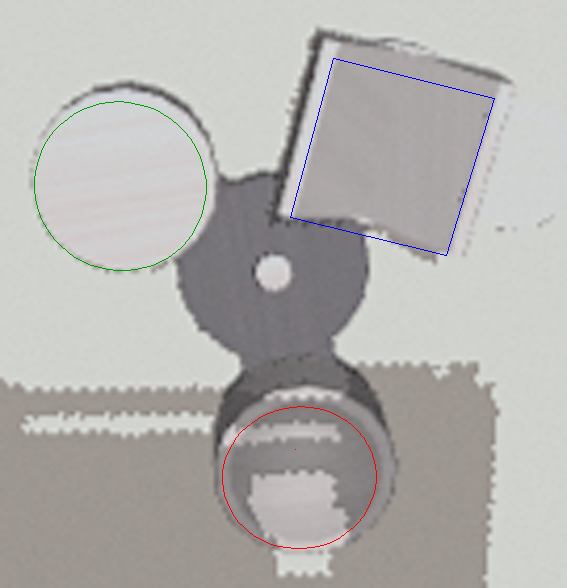

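```bash
python3 - <<'E'
from h import *
px=np.array([[306,472],[392,150],[124,182]])/4.2+[260-.4,128-.4]
print(fit(campose('wrist'),BASE,px))
s=status.observe();R=s['eef_rot']
# look at stage: TCP over (0.50,-0.085), z .36
print(R.T@(np.array([.49,-.085,.38])-s['eef_pos'])*100)
E
```

```text
(array([ 0.52585026,  0.22440931, -0.27624401]), array([[-0.1, -0. ],
       [ 0.4, -0.1],
       [-0.3,  0.2]]))
[-12.4004606  -28.0637733    2.45280664]
```

Emit:
play_rows([
  [[-1.6, -3.5, 0.3, 0, 0, 0], [-3.2, -7, 0.6, 0, 0, 0], [-4.8, -10.7, 0.9, 0, 0, 0], [-6.4, -14.4, 1.2, 0, 0, 0], [-8, -18, 1.5, 0, 0, 0]],
])

```text
time: 2.17
eef_pos: [0.4934, 0.023, 0.3898]
eef_rot: [[-0.902, 0.432, 0.0], [0.432, 0.902, 0.001], [-0.0, 0.001, -1.0]]
ft_force: [0.8, -1.0, -0.2]
grip_width: 0.0869
grip_force: 0.0
```

Emit:
play_rows([
  [[-1.6, -3.6, 0.4, 0, 0, 0], [-3.2, -7, 0.8, 0, 0, 0], [-4.4, -10, 1, 0, 0, -0.05], [-4.4, -10, 1, 0, 0, -0.05], [-4.4, -10, 1, 0, 0, -0.05]],
])

```text
time: 2.58
eef_pos: [0.49, -0.0865, 0.3798]
eef_rot: [[-0.92, 0.392, 0.0], [0.392, 0.92, 0.0], [0.0, 0.0, -1.0]]
ft_force: [0.0, 0.7, -1.1]
grip_width: 0.087
grip_force: 0.0
```

```bash
python3 - <<'E'
from h import *
s=status.observe(); im=capture('wrist'); save('w2.png',im)
print(s['eef_pos'],s['time'])
cam=campose('wrist',s)
c=project(cam,place((.516,-.0856,-.393),[[0,0,.03]]))[0]; print(c)
x0,y0=np.round(c-68).astype(int)
im=cv2.imread('pics/w2.png')
o=cv2.resize(im[y0:y0+140,x0:x0+140],None,fx=4.2,fy=4.2,interpolation=cv2.INTER_CUBIC)
o=np.clip((o/255.)**.6*255,0,255).astype('uint8')
def dr(P,col):
    p=(project(cam,P)-[x0,y0]+.5)*4.2-.5
    cv2.polylines(o,[np.round(p).astype(int).reshape(-1,1,2)],True,col,1)
q=np.array([[25,7,72],[-25,7,72],[-25,-7,72],[25,-7,72]])/1e3
dr(place((.516,-.0856,-.393),q),(0,0,255)); print(x0,y0,(project(cam,place((.516,-.0856,-.393),q))-[x0,y0]+.5)*4.2)
cv2.imwrite('pics/crop3.png',o)
E
```

```text
[ 0.49000603 -0.08652974  0.37978242] 2.5833
[323.37875417 205.09261207]
255 137 [[328.52053864 458.26249025]
 [330.41770307 233.25167502]
 [261.83700407 233.94564155]
 [263.18217039 458.90424131]]
```

View pics/crop3.png

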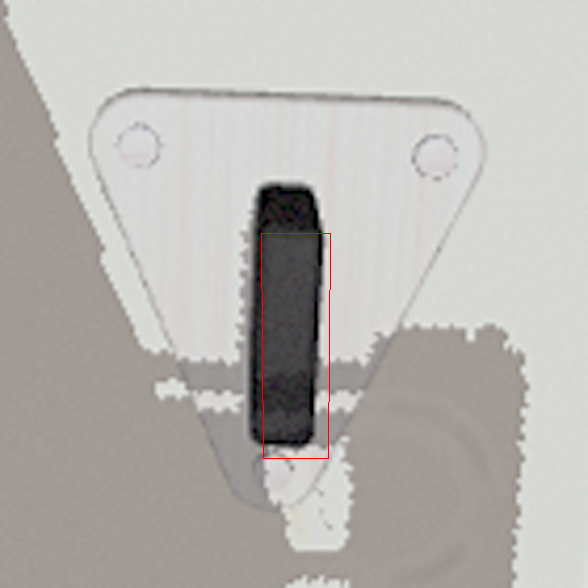

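```bash
python3 - <<'E'
from h import *
s=status.observe();cam=campose('wrist',s)
px=np.array([[138,145],[436,156],[277,465],[283,445]])/4.2+[255-.4,137-.4]
M=np.array([[-32,-34,30],[-32,34,30],[48,0,30],[25,0,72]])/1e3
v,r=fit(cam,M,px); v2,r2=fit(cam,M[:3],px[:3])
print(v,r*4.2,v2,r2*4.2)
R=s['eef_rot']
print(R.T@(np.array([v[0],v[1],.056+.164])-s['eef_pos'])*100, 'turn', -(v[2]+np.pi/2-np.arctan2(R[1,1],R[0,1])))
E
```

```text
[ 0.51410293 -0.08440015 -0.42760066] [[ 1.26 -1.68]
 [-0.84 -4.62]
 [-1.68  1.26]
 [ 0.84  5.04]] [ 0.5145166  -0.08446782  5.85580515] [[ 1.68  0.42]
 [-0.42 -2.94]
 [-1.26  2.94]]
[-2.17245373  0.95431684 15.98037565] turn 0.02828600279015836
```

Emit:
play_rows([
  [[-1.1, 0.5, 2, 0, 0, 0.015], [-2.2, 1, 4.5, 0, 0, 0.03], [-2.2, 1, 7.5, 0, 0, 0.03], [-2.2, 1, 10, 0, 0, 0.03], [-2.2, 1, 11, 0, 0, 0.03]],
])

```text
time: 3.05
eef_pos: [0.5138, -0.0821, 0.2666]
eef_rot: [[-0.911, 0.413, -0.006], [0.413, 0.911, 0.001], [0.006, -0.001, -1.0]]
ft_force: [-0.8, 0.1, 0.7]
grip_width: 0.0872
grip_force: 0.0
```

Emit:
play_rows([
  [[0, 0, 1.5, 0, 0, 0], [0, 0, 3, 0, 0, 0], [0, 0, 4.2, 0, 0, 0], [0, 0, 4.9, 0, 0, 0], [0, 0, 4.9, 0, 0, 0]],
])

```text
time: 3.47
eef_pos: [0.5146, -0.0836, 0.22]
eef_rot: [[-0.91, 0.415, -0.002], [0.415, 0.91, 0.001], [0.002, 0.0, -1.0]]
ft_force: [0.0, 0.7, 0.5]
grip_width: 0.0868
grip_force: 0.0
```

Emit:
play_rows([
  [[0, 0, 0, 0, 0, 0], [0, 0, 0, 0, 0, 0], [0, 0, 0, 0, 0, 0], [0, 0, 0, 0, 0, 0], [0, 0, 0, 0, 0, 0]],
], grip=1, force=30)

```text
time: 3.88
eef_pos: [0.5148, -0.0851, 0.2213]
eef_rot: [[-0.909, 0.417, 0.001], [0.417, 0.909, 0.0], [-0.001, 0.001, -1.0]]
ft_force: [-1.0, 0.3, 0.7]
grip_width: 0.0616
grip_force: 0.0
```

Emit:
play_rows([
  [[0, 0, 0, 0, 0, 0], [0, 0, 0, 0, 0, 0], [0, 0, 0, 0, 0, 0], [0, 0, 0, 0, 0, 0], [0, 0, 0, 0, 0, 0]],
])

```text
time: 4.3
eef_pos: [0.5146, -0.0851, 0.2207]
eef_rot: [[-0.909, 0.417, 0.0], [0.417, 0.909, 0.0], [0.0, 0.0, -1.0]]
ft_force: [0.6, 0.0, -0.3]
grip_width: 0.0283
grip_force: 0.0
```

Emit:
play_rows([
  [[0, 0, 0, 0, 0, 0], [0, 0, 0, 0, 0, 0], [0, 0, 0, 0, 0, 0], [0, 0, 0, 0, 0, 0], [0, 0, 0, 0, 0, 0]],
])

```text
time: 4.72
eef_pos: [0.5146, -0.0851, 0.2207]
eef_rot: [[-0.909, 0.417, -0.0], [0.417, 0.909, -0.0], [0.0, -0.0, -1.0]]
ft_force: [-0.3, -1.1, -0.1]
grip_width: 0.0137
grip_force: 30.0
```

Emit:
play_rows([
  [[0, 0, 0, 0, 0, 0], [0, 0, -0.5, 0, 0, 0], [0, 0, -1.5, 0, 0, 0], [0, 0, -3, 0, 0, 0], [0, 0, -5, 0, 0, 0]],
])

```text
time: 5.13
eef_pos: [0.5138, -0.0849, 0.2706]
eef_rot: [[-0.909, 0.417, -0.003], [0.417, 0.909, 0.0], [0.003, -0.001, -1.0]]
ft_force: [-0.3, 0.7, -3.8]
grip_width: 0.0136
grip_force: 30.0
```

Emit:
play_rows([
  [[0, 0, -2, 0, 0, 0], [0, 0, -3.5, 0, 0, 0], [0, 0, -4, 0, 0, 0], [0, 0, -4, 0, 0, 0], [0, 0, -4, 0, 0, 0]],
])

```text
time: 5.55
eef_pos: [0.5142, -0.0849, 0.3105]
eef_rot: [[-0.909, 0.417, -0.001], [0.417, 0.909, 0.0], [0.001, 0.0, -1.0]]
ft_force: [-0.3, -0.7, -4.5]
grip_width: 0.014
grip_force: 30.0
```

```bash
python3 - <<'E'
from h import *
s=status.observe(); im=capture('wrist'); save('w3.png',im)
R=s['eef_rot'];print(s['eef_pos'],s['time'],s['grip_width'],s['grip_force'],s['joint_positions'][-1])
b=(.5259,.2244,-.276)
print(R.T@(np.array([b[0],b[1],s['eef_pos'][2]])-s['eef_pos'])*100,'turn',-(b[2]+np.pi/2-np.arctan2(R[1,1],R[0,1])))
im=cv2.imread('pics/w3.png')
o=im[100:330,190:440];o=np.clip((o/255.)**.6*255,0,255).astype('uint8')
cv2.imwrite('pics/crop4.png',cv2.resize(o,None,fx=2.4,fy=2.4,interpolation=cv2.INTER_CUBIC))
E
```

```text
[ 0.51421406 -0.0849399   0.31048976] 5.55 0.013985817943198309 29.99790143687278 1.3591083808902438
[1.18238921e+01 2.86089641e+01 1.01257307e-02] turn -0.1536725008148001
```

View pics/crop4.png

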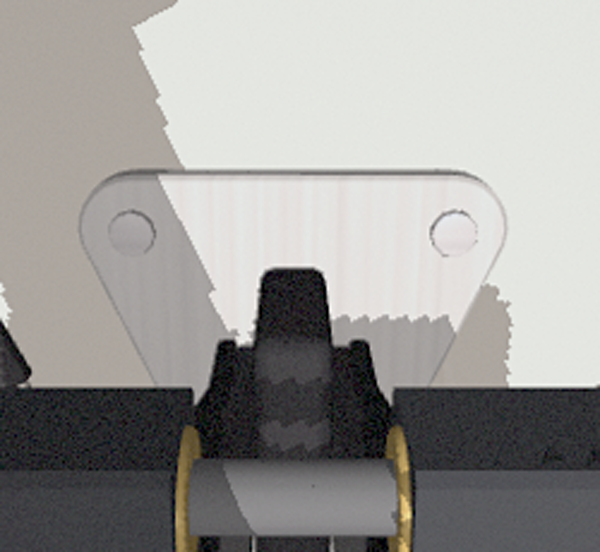

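```bash
python3 - <<'E'
from h import *
k=get_calibration('wrist');H=np.array(k['hand_eye'])
for u,v in [(244.3,196.6),(379,196.6)]:
    d=H[:3,:3]@np.array([(u-k['cx'])/k['fx'],-(v-k['cy'])/k['fy'],-1])
    for z in (.188,.190,.192): print(H[:3,3]+d*(z-H[2,3])/d[2])
E
```

```text
[ 0.03226137 -0.03461408  0.188     ]
[ 0.03168022 -0.03501612  0.19      ]
[ 0.03109906 -0.03541817  0.192     ]
[0.03219606 0.03302055 0.188     ]
[0.03161413 0.03342514 0.19      ]
[0.0310322  0.03382973 0.192     ]
```

Emit:
play_rows([
  [[0.7, 1.8, 0, 0, 0, -0.01], [2, 4.8, 0, 0, 0, -0.03], [3.5, 8.4, 0, 0, 0, -0.05], [5, 12, 0, 0, 0, -0.07], [6.5, 15.6, 0, 0, 0, -0.09]],
])

```text
time: 6.02
eef_pos: [0.5199, 0.0852, 0.3094]
eef_rot: [[-0.943, 0.333, -0.003], [0.333, 0.943, -0.001], [0.002, -0.001, -1.0]]
ft_force: [0.1, -0.3, -3.6]
grip_width: 0.0139
grip_force: 30.0
```

Emit:
play_rows([
  [[1.2, 3.5, 0, 0, 0, -0.01], [2.4, 6.5, 0, 0, 0, -0.03], [3.4, 9.3, 0, 0, 0, -0.05], [4, 11.5, 0, 0, 0, -0.06], [4, 12, 0, 0, 0, -0.064]],
])

```text
time: 6.43
eef_pos: [0.5215, 0.2158, 0.3092]
eef_rot: [[-0.964, 0.265, -0.003], [0.265, 0.964, 0.002], [0.003, 0.001, -1.0]]
ft_force: [0.2, 0.7, -3.8]
grip_width: 0.0141
grip_force: 30.0
```

Emit:
play_rows([
  [[0, 0, 0, 0, 0, 0], [0, 0, 0, 0, 0, 0], [0, 0, 0, 0, 0, 0], [0, 0, 0, 0, 0, 0], [0, 0, 0, 0, 0, 0]],
])

```text
time: 6.85
eef_pos: [0.5229, 0.2088, 0.3106]
eef_rot: [[-0.962, 0.275, -0.0], [0.275, 0.962, -0.0], [0.0, -0.001, -1.0]]
ft_force: [0.7, -0.3, -3.5]
grip_width: 0.0142
grip_force: 30.0
```

```bash
python3 - <<'E'
from h import *
s=status.observe(); R=s['eef_rot'];print(s['eef_pos'],s['time'],s['ft_force'])
b=(.5259,.2244,-.276); d=np.array([np.cos(b[2]+np.pi/2),np.sin(b[2]+np.pi/2)])*.0008
print(R.T@(np.array([b[0]+d[0],b[1]+d[1],.2384])-s['eef_pos'])*100,'turn',-(b[2]+np.pi/2-np.arctan2(R[1,1],R[0,1])))
im=capture('side');o=im[130:200,270:360];save('side1.png',cv2.resize(o,None,fx=8,fy=8,interpolation=cv2.INTER_CUBIC))
E
```

```text
[0.52293356 0.20881135 0.31063652] 6.85 [ 0.69148957 -0.26619916 -3.50999202]
[0.14149844 1.66433557 7.22277576] turn -0.0021600642803900616
```

View pics/side1.png

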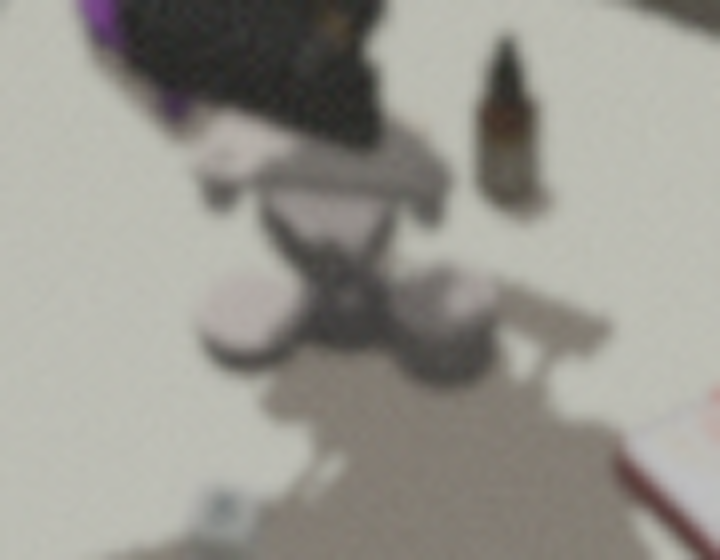

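The stage top hangs level above the base: flat (250,310), cone (445,310), and its nose foot (430,205) on the cone side. The bottle is well clear.

Emit:
play_rows([
  [[0.1, 0.9, 0, 0, 0, 0], [0.1, 1.7, 0.5, 0, 0, 0], [0.1, 1.7, 1.7, 0, 0, 0], [0.1, 1.7, 3, 0, 0, 0], [0.1, 1.7, 4, 0, 0, 0]],
])

```text
time: 7.32
eef_pos: [0.526, 0.2274, 0.2689]
eef_rot: [[-0.963, 0.271, -0.002], [0.271, 0.963, -0.001], [0.001, -0.001, -1.0]]
ft_force: [0.6, -0.4, -4.0]
grip_width: 0.0139
grip_force: 30.0
```

Emit:
play_rows([
  [[0, 0, 0.6, 0, 0, 0], [0, 0, 1.2, 0, 0, 0], [0, 0, 1.7, 0, 0, 0], [0, 0, 2, 0, 0, 0], [0, 0, 2, 0, 0, 0]],
])

```text
time: 7.73
eef_pos: [0.5264, 0.2268, 0.2502]
eef_rot: [[-0.962, 0.272, -0.001], [0.272, 0.962, -0.0], [0.001, -0.001, -1.0]]
ft_force: [-0.1, 0.2, -4.1]
grip_width: 0.014
grip_force: 30.0
```

```bash
python3 - <<'E'
from h import *
s=status.observe(); R=s['eef_rot'];print(s['eef_pos'],s['time'],s['ft_force'])
b=(.5259,.2244,-.276); d=np.array([np.cos(b[2]+np.pi/2),np.sin(b[2]+np.pi/2)])*.0008
print(R.T@(np.array([b[0]+d[0],b[1]+d[1],.2384])-s['eef_pos'])*100,'turn',-(b[2]+np.pi/2-np.arctan2(R[1,1],R[0,1])))
im=capture('side');o=im[130:200,270:360];save('side2.png',cv2.resize(o,None,fx=8,fy=8,interpolation=cv2.INTER_CUBIC))
E
```

```text
[0.52637647 0.2268121  0.25016903] 7.7333 [-0.08720217  0.22416911 -4.06906025]
[-0.02064115 -0.16444154  1.17697718] turn 0.00011575124846241458
```

Emit:
play_rows([
  [[0, -0.1, 0, 0, 0, 0], [0, -0.1, 0.2, 0, 0, 0], [0, -0.1, 0.4, 0, 0, 0], [0, -0.1, 0.6, 0, 0, 0], [0, -0.1, 0.7, 0, 0, 0]],
])

```text
time: 8.2
eef_pos: [0.5261, 0.2259, 0.2435]
eef_rot: [[-0.962, 0.272, -0.0], [0.272, 0.962, -0.0], [0.0, -0.0, -1.0]]
ft_force: [0.0, 0.1, -4.1]
grip_width: 0.0137
grip_force: 30.0
```

Emit:
play_rows([
  [[0, 0, 0.1, 0, 0, 0], [0, 0, 0.2, 0, 0, 0], [0, 0, 0.2, 0, 0, 0], [0, 0, 0.2, 0, 0, 0], [0, 0, 0.2, 0, 0, 0]],
])

```text
time: 8.62
eef_pos: [0.5263, 0.2259, 0.2418]
eef_rot: [[-0.962, 0.272, 0.0], [0.272, 0.962, 0.0], [-0.0, 0.0, -1.0]]
ft_force: [1.0, -0.0, -4.7]
grip_width: 0.0139
grip_force: 30.0
```

Emit:
play_rows([
  [[0, 0, 0.1, 0, 0, 0], [0, 0, 0.2, 0, 0, 0], [0, 0, 0.2, 0, 0, 0], [0, 0, 0.2, 0, 0, 0], [0, 0, 0.2, 0, 0, 0]],
])

```text
time: 9.03
eef_pos: [0.5263, 0.2258, 0.2397]
eef_rot: [[-0.962, 0.272, -0.0], [0.272, 0.962, -0.0], [-0.0, -0.0, -1.0]]
ft_force: [-0.0, -0.8, -3.2]
grip_width: 0.0135
grip_force: 30.0
```

Within about 1.5 mm of home with almost no contact. Now I'll lower 1 mm more and release.

Emit:
play_rows([
  [[0, 0, 0.05, 0, 0, 0], [0, 0, 0.1, 0, 0, 0], [0, 0, 0.1, 0, 0, 0], [0, 0, 0.1, 0, 0, 0], [0, 0, 0.1, 0, 0, 0]],
])

```text
time: 9.45
eef_pos: [0.5264, 0.2254, 0.2388]
eef_rot: [[-0.962, 0.273, 0.0], [0.273, 0.962, -0.001], [-0.0, -0.001, -1.0]]
ft_force: [0.3, -3.5, -0.4]
grip_width: 0.0139
grip_force: 30.0
```

Emit:
play_rows([
  [[0, 0, 0, 0, 0, 0], [0, 0, 0, 0, 0, 0], [0, 0, 0, 0, 0, 0], [0, 0, 0, 0, 0, 0], [0, 0, 0, 0, 0, 0]],
], force=5)

```text
time: 9.87
eef_pos: [0.5262, 0.2256, 0.2388]
eef_rot: [[-0.962, 0.272, -0.0], [0.272, 0.962, -0.0], [0.0, -0.0, -1.0]]
ft_force: [-0.9, -3.1, 0.6]
grip_width: 0.014
grip_force: 5.0
```

Emit:
play_rows([
  [[0, 0, 0, 0, 0, 0], [0, 0, 0, 0, 0, 0], [0, 0, 0, 0, 0, 0], [0, 0, 0, 0, 0, 0], [0, 0, 0, 0, 0, 0]],
], grip=0)

```text
time: 10.28
eef_pos: [0.5263, 0.2267, 0.2389]
eef_rot: [[-0.962, 0.272, 0.001], [0.272, 0.962, 0.001], [-0.0, 0.001, -1.0]]
ft_force: [-1.2, -0.2, -0.4]
grip_width: 0.0388
grip_force: 0.0
```

Emit:
play_rows([
  [[0, 0, 0, 0, 0, 0], [0, 0, 0, 0, 0, 0], [0, 0, 0, 0, 0, 0], [0, 0, 0, 0, 0, 0], [0, 0, 0, 0, 0, 0]],
])

```text
time: 10.7
eef_pos: [0.5262, 0.2259, 0.2388]
eef_rot: [[-0.962, 0.272, 0.0], [0.272, 0.962, 0.0], [0.0, 0.0, -1.0]]
ft_force: [0.4, -0.9, 0.0]
grip_width: 0.0436
grip_force: 0.0
```

Released. Now I'll retreat straight up and check.

Emit:
play_rows([
  [[0, 0, -1, 0, 0, 0], [0, 0, -3, 0, 0, 0], [0, 0, -6, 0, 0, 0], [0, 0, -9, 0, 0, 0], [0, 0, -11, 0, 0, 0]],
])

```text
time: 11.12
eef_pos: [0.5267, 0.2259, 0.3523]
eef_rot: [[-0.962, 0.273, 0.003], [0.273, 0.962, 0.002], [-0.003, 0.003, -1.0]]
ft_force: [0.4, -0.4, -0.0]
grip_width: 0.0431
grip_force: 0.0
```

Emit:
play_rows([
  [[0, 0, -2, 0, 0, 0], [0, 0, -4, 0, 0, 0], [0, 0, -5, 0, 0, 0], [0, 0, -5, 0, 0, 0], [0, 0, -5, 0, 0, 0]],
])

```text
time: 11.53
eef_pos: [0.526, 0.2258, 0.3989]
eef_rot: [[-0.962, 0.272, 0.0], [0.272, 0.962, 0.0], [-0.0, 0.0, -1.0]]
ft_force: [0.2, -0.0, -0.9]
grip_width: 0.0437
grip_force: 0.0
```

```bash
python3 - <<'E'
from h import *
s=status.observe(); im=capture('wrist'); save('w4.png',im);cam=campose('wrist',s)
si=capture('side')[130:200,270:360]
im=cv2.imread('pics/w4.png');pose=(.5259,.2244,-.276)
c=project(cam,place(pose,[[0,0,.0477]]))[0];x0,y0=np.round(c-65).astype(int);print(s['eef_pos'],x0,y0)
o=cv2.resize(im[y0:y0+130,x0:x0+130],(520,520),interpolation=cv2.INTER_CUBIC)
o=np.clip((o/255.)**.6*255,0,255).astype('uint8')
M=np.array([[-32,-34,47.7],[-32,34,47.7],[48,0,47.7]])/1e3
for p in (project(cam,place(pose,M))-[x0,y0]+.5)*4: cv2.circle(o,tuple(np.round(p).astype(int).tolist()),4,(0,0,255),1);print(p)
sb=cv2.cvtColor(cv2.resize(si[:,10:80],(270,270),interpolation=cv2.INTER_CUBIC),cv2.COLOR_RGB2BGR)
cv2.imwrite('pics/final.png',np.hstack([o,np.vstack([sb,np.zeros((250,270,3),'uint8')])]))
E
```

```text
[0.52604358 0.22579159 0.39887603] 246 117
[118.25000897 130.74283329]
[404.35540883 130.52387036]
[261.71827921 444.92360892]
```

View pics/final.png

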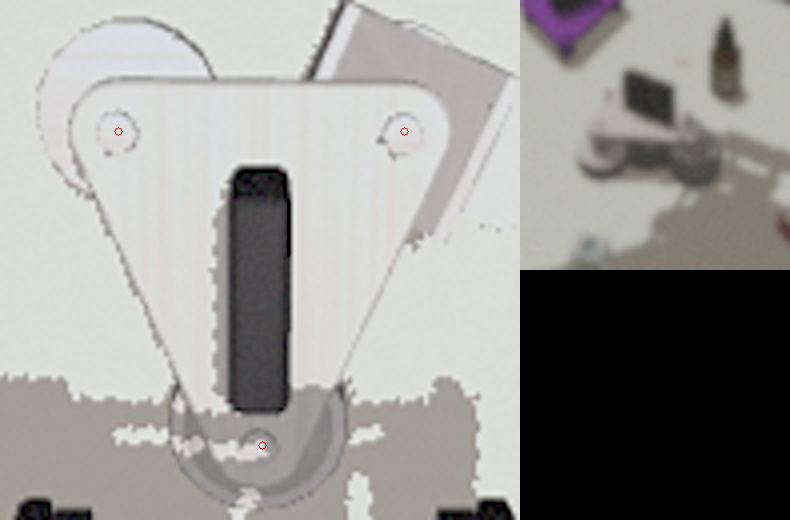

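The three feet markers at (118,133), (403,134) and (260,447) lie within 1 mm of the home prediction, with the nose centred in the cone. The stage top is seated, so I'll hand in.

```bash
python3 -c "
from station import robot; print(robot.job_done())"
```

```text
the job is handed in; nothing more can be done
None
```

The stage top sits released on the kinematic base, with all three foot markers within about 1 mm of the predicted home position in the last wrist view; I handed the job in at about 11.6 s, and no verdict was returned.

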